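# Tip the printed build plate out of the bench cart

### The job

One of the two small two-wheeled tip carts carries a round steel build plate with printed parts. Lift that cart's handle so that the plate slides out over the wheels into the tray in front of it, without touching the plate with the gripper, then lower the cart gently until it stands on its legs again and let go. Leave the empty cart as it is.

Things in the scene. Friction and masses are not known exactly. Their poses are not given: they have to be found in the camera images.
- cart (a joint): tilt of the loaded aluminium tip cart, rad: 0 = on its legs, grows as the handle is lifted, stop at 1.25. Its pan (170 x 100 mm, walls 34 mm, open front) turns about the axle of two black 100 mm wheels that stay put on a plinth. Released, it falls back. The plate slides at 0.4 to 0.8 rad and is out by 1.1. Lifting itself takes under 6 N; the crossbar turns with the cart and can turn between the pads.
- cart_handle (a point): centre of the loaded cart's handle, a round level crossbar of 14 mm diameter, 104 mm long (80 mm free between its two side struts), at the end of the cart nearest the robot, 115 mm above the bench when the cart stands. Site axes turn with the cart: x forward from the handle towards wheels and tray, y along the crossbar, z up. In these axes the axle lies 200 mm forward and 25 mm below the bar's centre; the pan's rear wall is 85 mm forward.
- plate: the load: round steel build plate, 62 mm diameter, 12 mm thick, with small printed crowns on top (21 mm high in all), 0.15 to 0.3 kg, lying loose in the loaded cart's pan; origin at the centre of its underside. A similar plate lying on the bench is not part of the job.
- cart_tray (a point): middle of the near edge (cart side) of the inner floor of the open grey tray that stands in front of and just under the loaded cart's front lip; inside, the floor runs 157 mm from this point along +x (the way the cart tips) and 76 mm to either side along y, walls 4 mm thick, 32 mm high over the bench. Fixed.
- spare_cart (a joint): tilt of the other cart, of the same build but empty, on its own plinth with its own tray; to be left at 0.

How it is judged (in metres and radians):
On the way:
1. the cart is tipped and the plate has slid out into its tray (value of joint cart above 0.3 rad and x of plate in the frame of cart_tray between 0 and 0.158 m and y of plate in the frame of cart_tray between -0.078 and 0.078 m and z of plate in the frame of cart_tray below 0.05 m), for 0.1 s.
At the end, for the whole second after the job is handed in: the loaded cart is back on its legs (tilt under 0.06 rad), the plate lies at rest inside the tray in front of it, the other cart stands as it was (under 0.06 rad) (value of joint each of cart, spare_cart below 0.06 rad and linear speed of plate below 0.03 m/s and x of plate in the frame of cart_tray between 0 and 0.158 m and y of plate in the frame of cart_tray between -0.078 and 0.078 m and z of plate in the frame of cart_tray below 0.05 m); the robot touches nothing.
It fails at once if the cart is dropped: it swings down faster than 4 rad/s (velocity of joint cart below -4 rad/s).
It fails at once if the gripper's fingers touch the plate (contact force between the fingers and plate above 1 N).
It fails at once if the empty cart is tipped (value of joint spare_cart above 0.15 rad).
It also fails if it takes over 48 s, if anything falls off the work surface, if the arm or the gripper's body presses on something with over 40 N, if the wrist force passes 120 N, or if a joint passes its speed limit or range.

### The arm

A 7-joint arm with a two-finger parallel gripper is mounted at the origin on the work surface. World frame = base frame: x ahead of the robot, y to its left, z up, the work surface at z = 0. Lengths are in m, angles in degrees, forces in N, time in s.
With the tool pointing down it reaches from about 0.425 to 0.875 m from the base axis. Payload 4.7 kg.
Tool frame: the origin (TCP) lies between the finger pads; the fingertips stand 8 mm ahead of it and the grasp point (between the pads) lies 11 mm behind it; z points along the fingers, y is the line along which they close (so a half turn about z gives the same grasp; the last joint's range is limited). The gripper opens to 87 mm and grips with 3 to 60 N. Pads are 19 mm wide; open, the fingers measure 117 mm over their backs; the gripper's body (75 mm by 190 mm) begins 51 mm behind the grasp point.
Start: joints at [-67.661, 18.392, -4.016, 83.108, 1.295, 78.541, -3.26], TCP at [0.239, 0.605, 0.231] pointing down, gripper open.
Joint ranges: [-163.93, 163.93], [-17.29, 119.83], [-79.2, 71.16], [3.27, 140.29], [-89.18, 269.18], [5.43, 117.66], [-154.24, 154.24]. Speed limits (degrees/s): [147.25, 147.25, 180, 180, 180, 180, 180].

### API

Orientations are given as a 3x3 rotation matrix whose columns are the frame's x, y, z axes.
In Python, from workcell import env gives the robot as it stands. Calls block until the motion is done:
- env.move_pose(position, orientation): joint-space move of the TCP to a pose.
- env.line_to(position, attitude=None, feed=0.15, threshold=None): straight line of the TCP; attitude=None keeps the orientation; feed is the mean speed in m/s. With threshold (N) it stops when the force on the tool has changed by that much, and returns True; else False.
- env.move_joints(angles): joint-space move.
- env.command_gripper(opening, squeeze=None): finger opening in m; squeeze is the grip in N (None keeps the last); returns when the fingers have stopped.
- env.dwell(seconds).
- env.solve_ik(position, orientation): joint angles nearest the present ones, or None.
- env.state(): the state.
- env.snapshot(name): name is "side" or "top" or "wrist"; returns a dict with "pixels" (420x560x3 uint8, blue, green, red), "K" (3x3 intrinsics, pixels), "k1" (the pictures are not rectified: a ray, as slopes to the right and down, at radius r is drawn at 1 + k1 r^2 times it, then the intrinsics apply), "R" (3x3) and "t" (3): a world point X has camera coordinates R X + t; the wrist camera has in their place "tool_from_camera" (4x4, takes a point from camera to tool coordinates, whose origin is the TCP and whose axes are the flange's). Camera axes: x right, y down, z forward; pixel columns grow to the right and rows downward; lengths in m; the calibration is good to about 2 mm. A picture is of the moment at which its call begins: read the wrist's pose just before it. There is no depth.
A pose or a line that the arm cannot do raises env.MotionError and nothing moves.
- env.sign_off(): hands the job in; it is judged then, once.
The state is a dict: "time_s": time; "q": joint angles; "qd": joint speeds; "joint_torque": joint torques, N m; "tcp_pos": TCP position; "tcp_rot": TCP orientation; "contact_force": force on the tool from outside, world axes, zero at the start; "ft_torque": the same for the moment, N m; "finger_gap": finger opening in m; "finger_force": force on a finger pad.
Only numpy, scipy, OpenCV 4.12 (cv2) and the standard library are available. Lean on these libraries where they do the work, as an engineer would, in place of code of your own. Each camera call takes 0.05 s, during which the arm holds its last target. There are 200 camera calls.

## Working session

There is one attempt and no reset: what is moved stays moved. The work goes in short steps, each a Python script; the robot and the scene stay as the last script left them, time stands still between calls to the robot, and variables do not carry over. Pictures are saved under pics/ and viewed, at most 10 in all, crops included, and the job is handed in when it is done.

```bash
mkdir -p pics; cat > h.py <<'E'
import numpy as np, cv2
from workcell import env
def ray(s,u,v):
    K=np.array(s["K"]);k=s["k1"]
    x=np.array([(u-K[0,2])/K[0,0],(v-K[1,2])/K[1,1]]);y=x.copy()
    for _ in range(30): y=x/(1+k*(y@y))
    d=np.array([y[0],y[1],1.])
    if "R" in s:
        R=np.array(s["R"]);t=np.array(s["t"]); return -R.T@t,R.T@d
    M=s["M"]; return M[:3,3],M[:3,:3]@d
def wrist():
    st=env.state(); s=dict(env.snapshot("wrist")); T=np.eye(4);T[:3,:3]=st["tcp_rot"];T[:3,3]=st["tcp_pos"]
    s["M"]=T@np.array(s["tool_from_camera"]); return s
def onz(s,u,v,z):
    c,d=ray(s,u,v); return c+d*(z-c[2])/d[2]
def tri(a,b):
    (c1,d1),(c2,d2)=a,b
    A=np.stack([d1,-d2],1);l=np.linalg.lstsq(A,c2-c1,rcond=None)[0]
    p,q=c1+l[0]*d1,c2+l[1]*d2; return (p+q)/2,np.linalg.norm(p-q)
def proj(s,X):
    R=np.array(s["R"]);t=np.array(s["t"]);p=R@X+t;x=p[:2]/p[2];x=x*(1+s["k1"]*(x@x));K=np.array(s["K"])
    return K[0,0]*x[0]+K[0,2],K[1,1]*x[1]+K[1,2]
E
python3 - <<'E'
from h import *
import pickle
for n in("top","side"):
    s=env.snapshot(n);cv2.imwrite(f"pics/{n}0.png",s["pixels"]);pickle.dump(dict(s),open(n+".pkl","wb"))
    print(n,-np.array(s["R"]).T@s["t"],s["K"][0][0],s["k1"])
E
```

```text
top [ 0.45379049 -0.02437116  1.00699344] 469.57940865253033 -0.0661382134588786
side [ 0.52033875 -0.65323538  0.76739602] 387.875684072475 -0.11009264461080427
```

View pics/top0.png

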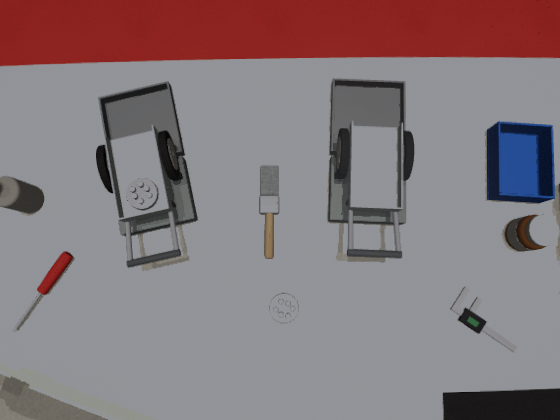

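View pics/side0.png

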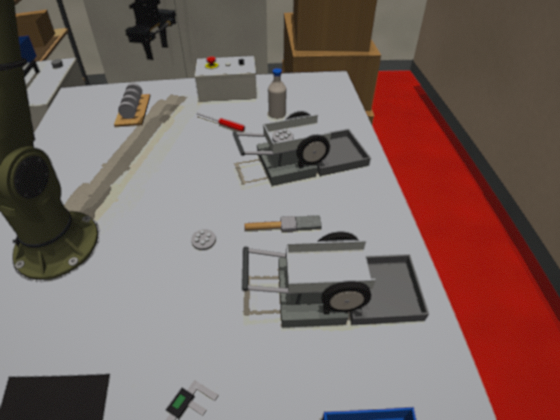

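The top view shows the loaded cart on the left: its plate is at (143,194) and its dark crossbar runs from about (129,263) to (179,251), with the tray beyond it. The right-hand cart is empty. In the side view the loaded cart is the far one, near (290,145).

```bash
python3 - <<'E'
from h import *
import pickle
s=pickle.load(open("top.pkl","rb"));g=s["pixels"].max(2)
roi=np.zeros_like(g);roi[240:275,115:195]=1
m=((g<75)&(roi>0)).astype(np.uint8)
n,l,st,c=cv2.connectedComponentsWithStats(m);i=1+np.argmax(st[1:,4]);print(st[i],c[i])
r=cv2.minAreaRect(np.argwhere(l==i)[:,::-1].astype(np.float32));print(r)
b=cv2.boxPoints(r);o=sorted(range(4),key=lambda k:b[k][0]);L=b[o[:2]].mean(0);R=b[o[2:]].mean(0)
P,Q=onz(s,*L,.115),onz(s,*R,.115);C=(P+Q)/2;d=(P-Q);ln=np.linalg.norm(d);d/=ln
f=np.array([d[1],-d[0],0]);yaw=np.arctan2(f[1],f[0]);print(C,ln,np.degrees(yaw))
pl=onz(s,143,194,.12);print("plate",pl,(pl-C)@f,(pl-C)@d)
for u,v in((104,99),(170,84)):
    p=onz(s,u,v,.032);print(p,(p-C)@f,(p-C)@d)
Rm=np.stack([-d,-f,[0,0,-1.]],1)
for sg in(1,-1):
  M=Rm@np.diag([sg,sg,1])
  for X in (C+[0,0,.12],C+[0,0,-.011],C+f*.132+[0,0,.155]): print(sg,env.solve_ik(X,M))
print(np.array(env.state()["tcp_rot"]).round(2))
E
```

```text
[127 249  54  18 342] [153.55263158 257.78654971]
((153.41650390625, 257.13262939453125), (7.80106258392334, 53.676631927490234), 77.19573211669922)
[0.4926316  0.22537202 0.115     ] 0.10298728054182815 12.422146193263995
plate [0.6143024  0.24790006 0.12      ] 0.12366846176321569 -0.004172304461151781
[0.84493728 0.37111309 0.032     ] 0.37540869542946753 0.06654369108717234
[0.8764961  0.22427936 0.032     ] 0.37464288898031695 -0.08364125675659537
1 [ 36.34047381  17.84492492 -74.76523494  96.4558686   17.51673823
  79.21973621 151.35050089]
1 [ 28.97301324  24.80767745 -67.1735384  105.55383534  24.95978343
  66.40876205 145.71999309]
1 [ 18.49249201  35.03408505 -67.67828753  74.59201903  32.07717277
  90.42132042 147.80905351]
-1 [-44.21844212   4.88127622  17.92590563  98.90651672  -1.54370727
  76.45284077 -13.56957591]
-1 [-43.65190775  11.12271116  18.01337909 107.91785638  -3.89057909
  61.54739001 -11.67764739]
-1 [-38.62471259  20.59688994  19.1239438   76.977911    -6.66089458
  83.51719018  -7.46453061]
[[-0.93  0.37 -0.  ]
 [ 0.37  0.93 -0.  ]
 [-0.   -0.   -1.  ]]
```

```bash
cat >> h.py <<'E'
C=np.array([.49263,.22537,.115]);yaw=np.radians(12.42)
f=np.array([np.cos(yaw),np.sin(yaw),0]);d=np.array([-f[1],f[0],0]);M=np.stack([d,f,[0,0,-1.]],1)
E
python3 - <<'E'
from h import *
import pickle
env.move_pose(C+[0,0,.13],M)
s=wrist();cv2.imwrite("pics/w1.png",s["pixels"]);pickle.dump(s,open("w1.pkl","wb"));print(env.state()["time_s"],s["M"])
E
```

```text
1.825 [[ 9.75658465e-01  2.10725616e-01  6.07064573e-02  4.75519832e-01]
 [ 2.19294564e-01 -9.36675527e-01 -2.73036357e-01  3.02116381e-01]
 [-6.73501740e-04  2.79702829e-01 -9.60086389e-01  3.99166149e-01]
 [ 0.00000000e+00  0.00000000e+00  0.00000000e+00  1.00000000e+00]]
```

View pics/w1.png

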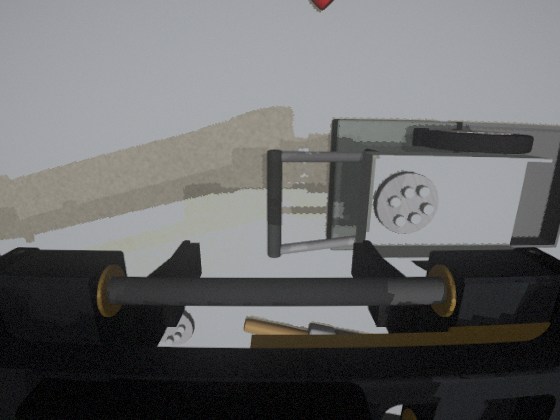

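The wrist view shows the crossbar vertical in the image, from (274,151) to (274,257), lying between the open fingers.

```bash
python3 - <<'E'
from h import *
import pickle
s=pickle.load(open("w1.pkl","rb"))
P,Q=onz(s,274,151,.117),onz(s,274,257,.117);D=P-Q;Cn=(P+Q)/2
print(Cn,np.linalg.norm(D),np.degrees(np.arctan2(-D[0],D[1])),(Cn-C)@f,(Cn-C)@d)
print(env.line_to(C+[0,0,-.011],feed=.1,threshold=8))
print(env.command_gripper(.0,20)); st=env.state(); print(st["finger_gap"],st["finger_force"],st["contact_force"],st["tcp_pos"]-C,st["time_s"])
E
```

```text
[0.49100451 0.22352715 0.117     ] 0.10397681307996703 12.562584752248029 -0.001983799067068859 -0.0014501182207394896
False
False
0.013475676115754091 19.985961969941854 [-5.14399795 -1.12382008  4.31223262] [-0.00210943 -0.00044365 -0.01123423] 4.5667
```

The gap is 13.5 mm, so the bar is held, and it sits about 2 mm nearer than I estimated, as the wrist view suggested. Next I'll lift along the arc.

```bash
cat >> h.py <<'E'
C=C-.002*f
def arc(th): return C+f*(.2-.2*np.cos(th)+.025*np.sin(th))+np.array([0,0,-.025+.2*np.sin(th)+.025*np.cos(th)-.011])
def go(a,b,n,feed):
    for t in np.linspace(a,b,n+1)[1:]:
        env.line_to(arc(t),feed=feed); st=env.state()
        print(round(t,2),np.round(st["contact_force"],1),round(st["finger_gap"],4),round(st["time_s"],2))
E
python3 - <<'E'
from h import *
go(0,1.12,10,.06)
env.dwell(.5)
a=env.snapshot("top")["pixels"];b=env.snapshot("side")["pixels"]
cv2.imwrite("pics/t2.png",np.hstack([cv2.resize(a[60:300,60:260],(400,480)),cv2.resize(b[80:260,220:380],None,fx=2.4,fy=2.66)[:480,:384]]) if 0 else np.hstack([cv2.resize(a[60:300,60:260],(400,480)),cv2.resize(b[50:230,210:360],(400,480))]))
E
```

```text
0.11 [-3.6 -0.7 -1.9] 0.0132 5.09
0.22 [-5.1 -1.3  0.2] 0.0138 5.62
0.34 [-6.3 -1.9  2.6] 0.0134 6.14
0.45 [-8.3 -2.1  3.2] 0.0134 6.67
0.56 [-10.2  -3.2   7. ] 0.0136 7.19
0.67 [-10.3  -2.9   9. ] 0.0137 7.72
0.78 [-7.3 -2.6  7.8] 0.0133 8.24
0.9 [-4.9 -2.4  6.5] 0.0132 8.77
1.01 [-4.8 -1.6  6.6] 0.0132 9.29
1.12 [-2.5 -0.5  5.4] 0.0133 9.82
```

View pics/t2.png

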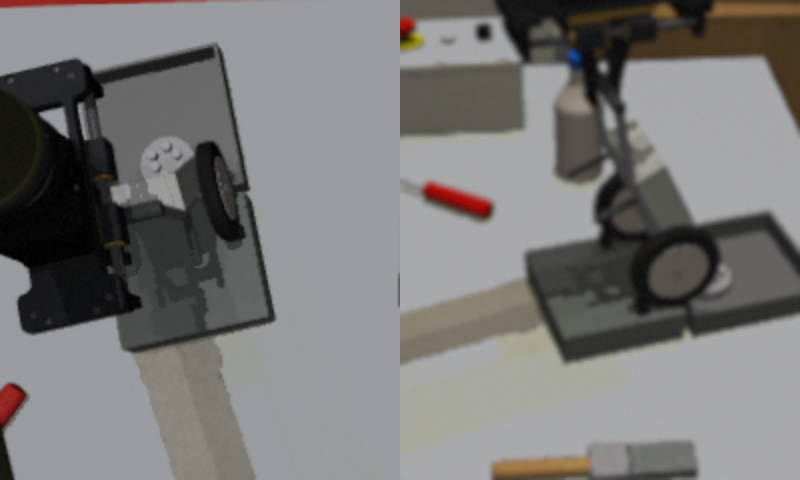

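The plate is out in front of the wheels, at about (143,140) in the full top image, but close to the lip. I'll check where it lies in the tray and whether it has come clear of the pan.

```bash
cat >> h.py <<'E'
def plate(lbl):
    s=env.snapshot("top");im=s["pixels"]; x0,y0=100,80
    cv2.imwrite(f"pics/{lbl}.png",cv2.resize(im[80:200,95:205],(733,600)[::1] if 0 else (550,600)))
    return s
E
python3 - <<'E'
from h import *
s=env.snapshot("top")
for z in(.02,.04):
  p=onz(s,143.5,140,z);print(p,(p-C)@f-.218,(p-C)@d)
go(1.12,1.21,1,.04);env.dwell(.4)
plate("t3")
E
```

```text
[0.75278873 0.28200543 0.02      ] 0.05025124255697763 -0.0006439516845682916
[0.74672996 0.27579715 0.04      ] 0.04299901214651344 -0.005403843946368353
1.21 [-1.7 -2.   5.5] 0.0134 11.07
```

View pics/t3.png

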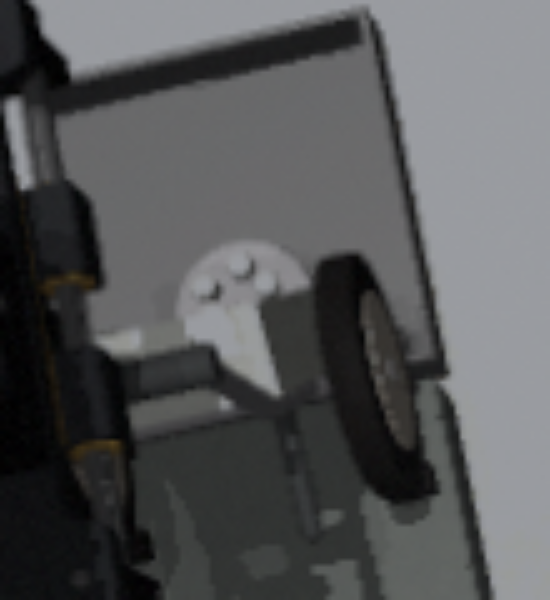

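The plate has stayed put, in the tray about 45–50 mm past the near edge and on its centreline. I'll lower the cart.

```bash
python3 - <<'E'
from h import *
go(1.21,.1,9,.06)
go(.1,0,2,.03)
print(env.line_to(arc(0)-[0,0,.003],feed=.01,threshold=6),env.state()["contact_force"])
env.command_gripper(.02);env.dwell(.3)
env.command_gripper(.07)
env.line_to(env.state()["tcp_pos"]+np.array([0,0,.12]),feed=.1)
env.move_pose(np.array([.40,.0,.35]),M);env.dwell(.3)
print(env.state()["contact_force"],env.state()["time_s"])
a=env.snapshot("top");b=env.snapshot("side")["pixels"]
cv2.imwrite("pics/t4.png",np.hstack([cv2.resize(a["pixels"][60:300,60:260],(400,480)),cv2.resize(b[50:230,210:400],(400,480))]))
E
```

```text
1.09 [-0.3 -1.4  3.4] 0.0133 12.08
0.96 [ 2.3 -0.9 -0.8] 0.013 12.65
0.84 [ 1.8 -0.9 -2.7] 0.0132 13.22
0.72 [ 1.5  0.7 -0.8] 0.0135 13.78
0.59 [ 0.8  1.2 -1.3] 0.0134 14.35
0.47 [ 1.5  1.7 -1. ] 0.0137 14.92
0.35 [ 1.5  3.8 -0.9] 0.0134 15.48
0.22 [ 0.8  4.2 -0.8] 0.0132 16.05
0.1 [-0.4  5.  -0.5] 0.013 16.62
0.05 [-0.9  5.1 -0.1] 0.013 17.1
0.0 [-1.1  6.   0.8] 0.0136 17.58
True [-0.03056105 -0.59646626  3.53141975]
[-1.64548932 -0.18360184 -0.57408053] 22.3667
```

View pics/t4.png

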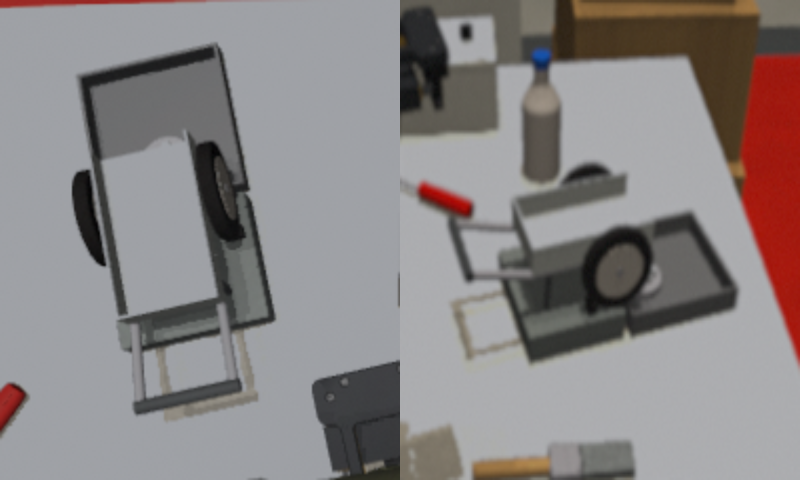

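The cart is back on its legs with the bar at its starting pixels, the pan is empty, the plate is in the tray in front of it, and the arm is clear.

```bash
python3 -c "
from h import *
print(env.sign_off())"
```

```text
the job is handed in; nothing more can be done
None
```

I handed the job in at about 22 s: the plate slid into its tray, the loaded cart is back on its legs and released, and I left the empty cart alone; sign-off gave no pass or fail result.

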